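Present the ball tray to the bench reader

ROBOT

A 6-joint arm with a two-finger parallel gripper is mounted at the origin on a cart in front of the work surface, level with it; the furniture and walls round the work are solid. World frame = base frame: x ahead of the robot, y to its left, z up, the work surface at z = 0. Lengths are in m, angles in degrees, forces in N, time in s.
With the tool pointing down it reaches from about 0.425 to 0.95 m from the base axis. Payload 14.7 kg.
Tool frame: the origin (TCP) lies midway between the tips of the shut fingers; the grasp point (between the pads) lies 19 mm behind it (manip.pinch_z is the distance from the TCP to the grasp point, in m); z points along the fingers, y is the direction in which the jaws open and shut (so a half turn about z gives the same grasp; the last joint's range is limited). The gripper opens to 85 mm and grips with 20 to 120 N. Pads are 22 mm wide; open, the fingers measure 114 mm over their backs; the gripper's body (76 mm by 85 mm) begins 54 mm behind the grasp point. The pads swing forward as they close: fully open they stand 13 mm farther back than shut.
Start: joints at [65.913, 27.513, 91.461, -0, 61.026, -2.67], TCP at [0.237, 0.605, 0.231] pointing down, gripper open.
Joint ranges: [-157.49, 157.49], [-46.99, 117.5], [13.45, 153.17], [-89.5, 269.5], [5.16, 153.95], [-167.48, 167.48]. Speed limits (degrees/s): [108.29, 108.29, 136.94, 172.46, 172.46, 172.46].

INTERFACE

Orientations are given as a 3x3 rotation matrix whose columns are the frame's x, y, z axes.
In Python, from rig import manip, eyes gives the robot as it stands.
- The arm moves only by the shell command python3 -m pendant 'ROWS' [FORCE]. ROWS is JSON, a list of rows, each an object of numbers: "wx", "wy", "wz": the turn, a rotation vector about the tool's x, y, z in units of 6 degrees (1.0 is 6 degrees); "x", "y", "z": the shift along the tool's x, y, z in mm; "gripper": the closure, from 0 (fully open) to 1 (shut). A call has 1 to 10 rows; each row shifts and turns the pose as measured when the row begins, along the tool's axes as they then stand; what a row does not reach is not made up. A row lasts 1/12 s, in which the tool goes at most 41.7 mm and 7.16 degrees, less where a joint would pass 70% of its speed; a pose out of reach is approached as far as the arm can. A call is refused whole if a number of a shift passes 41.7 or a number of a turn 1, either way. A call with a gripper value outside its range is refused whole. The fingers move at their own pace and stop on an object; FORCE is the grip in N (left out, the last holds). Time passes only in rows, so rows that do not move let the fingers close. It gives the time, the measured TCP pose, the force and the opening at its end, in the units of the state.
- manip.state(): the state, without advancing time (a new reading comes with each control period).
- eyes.camera(name): name is "scene" or "side" or "wrist"; returns the picture (400x640x3 uint8, red, green, blue); there is no depth.
- eyes.camera_params(name): a dict with "fx", "fy", "cx", "cy" (pixels), "world_to_cam" (4x4, takes a point from world to camera coordinates); the wrist camera has in their place "T_tool_cam" (4x4, takes a point from camera to tool coordinates, whose origin is the TCP and whose axes are the flange's). Camera axes: x right, y down, z forward; pixel columns grow to the right and rows downward; lengths in m; the calibration is good to about 2 mm. A picture is of the moment at which its call begins: read the wrist's pose just before it. camera_params takes no time and is no camera call.
- manip.sign_off(): hands the job in, once; it reports no verdict.
The state is a dict: "time_s": time; "joint_pos": joint angles; "joint_velocities": joint speeds; "joint_efforts": joint torques, N m; "ee_pos": TCP position; "tcp_rot": TCP orientation; "contact_force": force on the tool from outside, world axes, zero at the start; "torque": the same for the moment, N m; "width": opening from 0.0 (shut) to 1.0 (fully open).
Only numpy, scipy, OpenCV 4.12 (cv2) and the standard library are available. Lean on these libraries where they do the work, as an engineer would, in place of code of your own. Each camera call takes 0.05 s, during which the arm holds its last target.

TASK

The ball tray has to be read from below by the bench reader, whose window is in its hinged lid: first lower the open lid gently until it is fully shut. Then pick up the tray by its black upright grip and hold it level, centred over the window with its underside about 10 cm above the glass, the steel ball staying in its pocket all the way. The job ends with the tray still held there in the gripper; leave the jar, timer and weight where they stand.

Things in the scene. Friction and masses are not known exactly. Their poses are not given: they have to be found in the camera images.
- reader: bench reader, fixed to the worktop: white open-topped housing 150 x 150 x 50 mm (walls 6 mm) with a lens inside and a grey lid. Origin: centre of its underside; its x points from the front (robot side) to the rear hinge, y along the hinge line, z up.
- reader_lid (a joint): angle of the reader's lid (rad): 0 = fully shut and lying flat on the housing; grows as the front edge of the lid swings up and back; stops at 1.5. The stiff friction hinge keeps the lid where it is left. A push of about 1 to 3 N near the front edge moves it; the shut fingertips pushing on its outer face (the one that is on top when shut) are enough.
- reader_lid_hinge (a point): middle of the lid's hinge line, on the upper rear edge of the housing, 50 mm above the worktop; it does not move. At lid angle a, a point of the lid's inner face at distance d from the hinge lies d cos a in front of it (reader -x) and d sin a above it. The lid is 151 mm long from the hinge, 150 mm wide and 8 mm thick, plus a blue tab 44 mm wide and 6 mm thick that sticks out 12 mm in the middle of its front edge.
- reader_window (a point): centre of the 64 mm square greenish window in the lid, on the lid's outer face, 75 mm from the hinge; it moves with the lid. With the lid shut it lies 58 mm above the worktop, over the middle of the reader, facing up; its z is the outward normal of the lid.
- tray: aluminium tray, loose: plate 124 x 80 x 6 mm with a black upright grip in the middle, an orange pocket ring at its +x end and a flat grey block (30 x 60 x 8 mm) at its -x end; about 0.2 kg. Origin: centre of its underside; x along the plate towards the pocket, z up.
- tray_grip (a point): on the tray's black grip, 45 mm above the tray's underside; the grip is a block 40 mm long (tray x), 14 mm thick (tray y), from 5 to 65 mm above the underside: pinch it across its thickness, from above.
- tray_pocket (a point): centre of the round pocket on the tray's upper face, 40 mm from the tray's centre along tray x, 6 mm above the underside; the ring is 36 mm inside, 43 mm outside and only 3 mm high, so the ball rolls freely in it and rolls out if the tray tips about 35 degrees or is jerked.
- ball_center (a point): centre of the loose polished steel ball, 25 mm in diameter, about 64 g, that lies in the tray's pocket (its centre then about 12.5 mm above the pocket floor).
- jar: bystander: clear sample jar with a red screw lid, 52 mm across, 72 mm tall; origin at the centre of its underside.
- timer: bystander: white lab timer on its foot, 24 x 66 x 62 mm; origin at the centre of its underside.
- weight: bystander: grey calibration weight with a knob, 27 mm across, 48 mm tall; origin at the centre of its underside.
There are look-alikes about, which are no part of the job. Of the things that look like the part that bears ball_center, the smaller one is meant.

How it is judged (in metres and radians):
On the way, in this order (a step that is already met when the one before it is completed fails the run):
1. the reader's lid is shut (within 0.05 rad) while the tray still stands on the worktop (value of joint reader_lid below 0.05 rad and height (world z) of tray below 0.01 m), for 0.2 s.
2. the tray is lifted clear of the worktop in the fingers with the ball in its pocket (height (world z) of tray above 0.04 m and contact force between the fingers and tray above 1 N and distance between ball_center and tray_pocket below 0.022 m), for 0.2 s.
At the end, for the whole second after the job is handed in: Lid shut (within 0.05 rad); the gripper still holds the tray, at rest, level within 0.1 rad, its centre within 30 mm of the window's centre seen from above, its underside 60 to 140 mm above the window, touching nothing else; the ball lies in its pocket (value of joint reader_lid below 0.05 rad and horizontal distance between tray and reader_window below 0.03 m and z of tray in the frame of reader_window between 0.06 and 0.14 m and angle between tray's own z axis and vertical below 0.1 rad and linear speed of tray below 0.03 m/s and distance between ball_center and tray_pocket below 0.022 m and contact force between the fingers and tray above 1 N and contact force between tray and reader below 0.1 N); the arm keeps its last pose, push and grip.
It fails at once if the ball leaves its pocket (distance between ball_center and tray_pocket above 0.026 m).
It fails at once if the lid slams (over 3 rad/s near shut) (value of joint reader_lid below 0.2 rad and velocity of joint reader_lid below -3 rad/s).
It fails at once if a bystander is moved (over 20 mm) or tipped (distance of any of jar, timer, weight from where it was at the start of the episode above 0.02 m or angle between any of jar, timer, weight's own z axis and vertical above 0.4 rad).
It also fails if it takes over 61 s, if anything falls off the work surface, if the arm or the gripper's body presses on something with over 40 N, if the wrist force passes 120 N, or if a joint passes its speed limit or range.

## Working session

There is one attempt and no reset: what is moved stays moved. The work goes in short steps, Python scripts to look and compute and a shell command to move; the robot and the scene stay as the last step left them, time stands still between calls to the robot, and variables do not carry over. Pictures are saved under pics/ and viewed, and the job is handed in when it is done.

```bash
mkdir -p pics; ls
python3 - <<'E'
from rig import manip, eyes
import cv2, numpy as np
s=manip.state(); print(s)
for n in ["scene","side","wrist"]:
    im=eyes.camera(n); cv2.imwrite(f"pics/{n}0.png",im[:,:,::-1])
    print(n,{k:np.round(v,4).tolist() for k,v in eyes.camera_params(n).items()})
E
```

```text
pics
{'time_s': 0.0, 'joint_pos': array([ 6.59132959e+01,  2.75488583e+01,  9.14963481e+01,  2.58165641e-04,
        6.10256617e+01, -2.67020067e+00]), 'joint_velocities': array([ 0.03080678,  0.02575017,  0.04141248, -0.0163656 ,  0.04979825,
       -0.03491892]), 'joint_efforts': array([ 3.00770604e-03, -9.50665426e+01, -4.30172646e+01,  5.22134396e-04,
        1.23394921e-02, -4.65738914e-07]), 'ee_pos': array([0.23714749, 0.6047268 , 0.23066678]), 'tcp_rot': array([[-9.30949865e-01,  3.65146670e-01, -5.08392815e-04],
       [ 3.65147019e-01,  9.30949184e-01, -1.12757566e-03],
       [ 6.15573779e-05, -1.23535453e-03, -9.99999235e-01]]), 'contact_force': array([ 0.35774643,  0.18632327, -0.28221375]), 'torque': array([ 0.00432134, -0.00335647, -0.03309422]), 'width': 1.0015020538142076}
scene {'fx': 520.758, 'fy': 520.758, 'cx': 324.7364, 'cy': 190.8307, 'world_to_cam': [[0.8358, -0.5486, 0.0212, -0.5658], [-0.3186, -0.5162, -0.795, 0.0913], [0.4471, 0.6577, -0.6062, 1.1021], [0.0, 0.0, 0.0, 1.0]]}
side {'fx': 447.621, 'fy': 447.621, 'cx': 317.293, 'cy': 206.1491, 'world_to_cam': [[-0.9258, -0.378, 0.0102, 0.3784], [-0.2521, 0.5969, -0.7617, 0.3503], [0.2818, -0.7077, -0.6478, 0.5603], [0.0, 0.0, 0.0, 1.0]]}
wrist {'fx': 275.472, 'fy': 275.472, 'cx': 316.945, 'cy': 198.7311, 'T_tool_cam': [[-0.0001, -0.9574, -0.2889, 0.0744], [1.0, -0.0001, 0.0001, -0.0007], [-0.0001, -0.2889, 0.9574, -0.1433], [0.0, 0.0, 0.0, 1.0]]}
```

View pics/scene0.png

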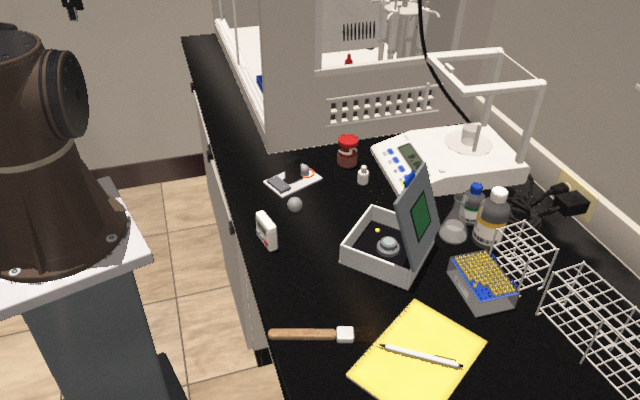

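View pics/side0.png

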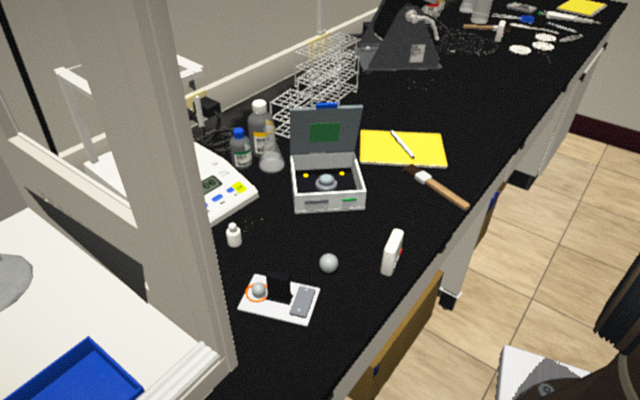

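View pics/wrist0.png

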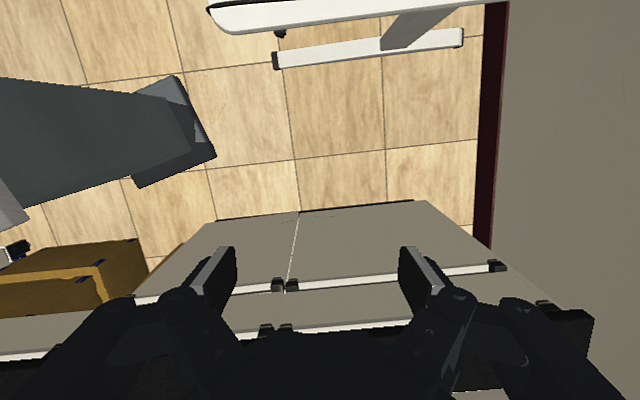

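The pictures show the reader with its lid open at scene (395,240), and the tray at scene (293,180) and side (280,300). Its black grip is hard to see against the black bench. The candidate balls are a loose grey ball at scene (295,204) / side (328,263) and the ball in the orange ring at scene (306,170) / side (259,290). I'll enlarge to confirm which is smaller.

Run:
```python
import cv2
a=cv2.imread("pics/scene0.png"); b=cv2.imread("pics/side0.png")
def crop(im,x,y,w,h,k,n): cv2.imwrite(n,cv2.resize(im[y:y+h,x:x+w],None,fx=k,fy=k,interpolation=cv2.INTER_CUBIC))
crop(a,235,125,130,95,6,"pics/c1.png")
crop(b,215,215,130,97+15,5,"pics/c2.png")
crop(a,330,150,120,140,4,"pics/c3.png")
crop(b,275,90,100,130,4,"pics/c4.png")
```

```text
(no output)
```

View pics/c1.png

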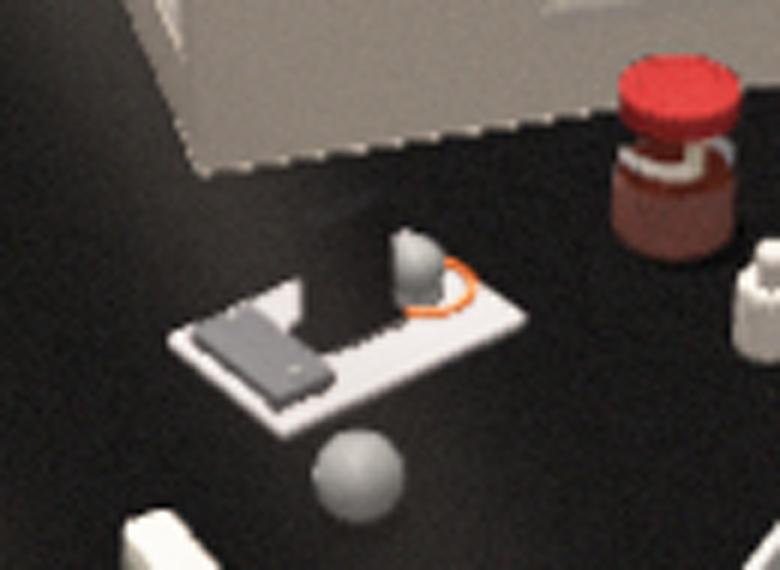

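View pics/c2.png

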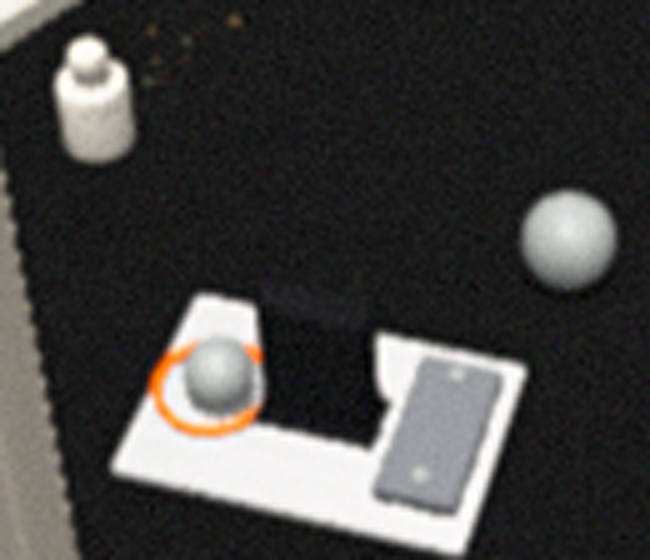

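View pics/c3.png

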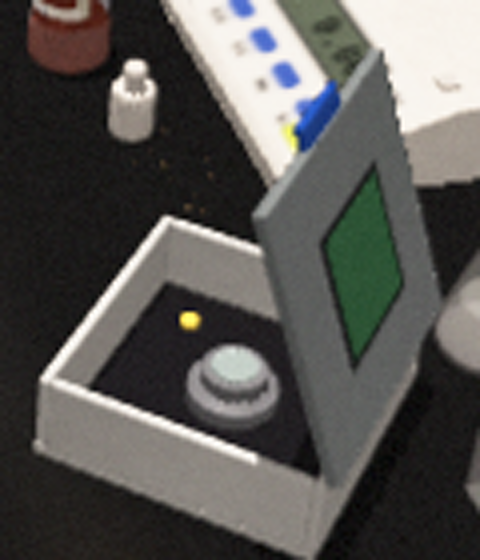

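View pics/c4.png

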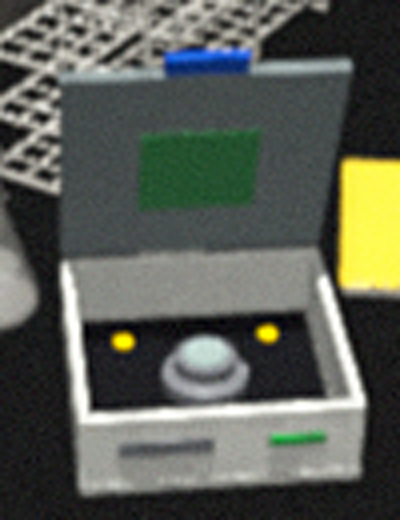

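The enlarged crops settle it. The ball in the orange ring is clearly smaller (12 px across against 19 px, at similar range), and it sits in the tray pocket, so it's the one meant. Next I'll measure.

```bash
cat > h.py <<'E'
import numpy as np
from rig import manip, eyes
P={n:eyes.camera_params(n) for n in("scene","side")}
def ray(n,u,v):
    p=P[n];T=p["world_to_cam"];R=T[:3,:3];o=-R.T@T[:3,3]
    return o,R.T@np.array([(u-p["cx"])/p["fx"],(v-p["cy"])/p["fy"],1])
def onz(n,u,v,z):
    o,d=ray(n,u,v); return o+d*(z-o[2])/d[2]
def tri(a,b):
    (o1,d1),(o2,d2)=ray("scene",*a),ray("side",*b)
    k=np.linalg.lstsq(np.c_[d1,-d2],o2-o1,rcond=None)[0]
    p,q=o1+k[0]*d1,o2+k[1]*d2; return (p+q)/2,np.linalg.norm(p-q)
def proj(n,X):
    p=P[n];c=p["world_to_cam"]@np.r_[X,1]; return np.array([p["fx"]*c[0]/c[2]+p["cx"],p["fy"]*c[1]/c[2]+p["cy"]])
E
python3 - <<'E'
from h import *
np.set_printoptions(precision=4,suppress=True)
c1=lambda x,y:(235+x/6,125+y/6); c2=lambda x,y:(215+x/5,215+y/5); c3=lambda x,y:(330+x/4,150+y/4); c4=lambda x,y:(275+x/4,90+y/4)
print("tray scene"); 
for p in[(168,340),(285,437),(527,318)]: print(onz("scene",*c1(*p),.006))
print("tray side")
for p in[(200,293),(527,365),(463,553),(112,468)]: print(onz("side",*c2(*p),.006))
print("reader top scene")
for p in[(45,380),(168,218)]: print(onz("scene",*c3(*p),.05))
print("bottom",onz("scene",*c3(38,448),0),onz("scene",*c3(310,555),0))
print("side top")
for p in[(80,412),(364,403),(63,258),(322,250)]: print(onz("side",*c4(*p),.05))
print("bottom")
for p in[(82,492),(360,480)]: print(onz("side",*c4(*p),0))
print("lid corners tri")
for a,b in [((378,50),(60,80)),((255,215),(352,65)),((375,165),(140,135)),((325,245),(262,130))]: print(tri(c3(*a),c4(*b)))
print("bystanders: timer top/jar/weight/bigball")
print(tri((262,215),(397,235)), onz("scene",347,160,.05),tri(c1(770,250),c2(90,50)),tri(c1(360,475),c2(568,240)))
print(onz("scene",347,166,.0))
print("timer side bottom",onz("side",387,272,0),onz("scene",271,248,0))
E
```

```text
tray scene
[ 0.4532 -0.0694  0.006 ]
[ 0.4619 -0.149   0.006 ]
[ 0.5844 -0.1324  0.006 ]
tray side
[ 0.5831 -0.1281  0.006 ]
[ 0.4613 -0.1431  0.006 ]
[ 0.4515 -0.0629  0.006 ]
[ 0.5736 -0.0484  0.006 ]
reader top scene
[ 0.459  -0.3892  0.05  ]
[ 0.5877 -0.3201  0.05  ]
bottom [ 0.4595 -0.3858  0.    ] [ 0.5295 -0.5145  0.    ]
side top
[ 0.5892 -0.3195  0.05  ]
[ 0.4568 -0.3836  0.05  ]
[ 0.6565 -0.4444  0.05  ]
[ 0.5222 -0.5106  0.05  ]
bottom
[ 0.587  -0.3146  0.    ]
[ 0.4541 -0.3813  0.    ]
lid corners tri
(array([ 0.6363, -0.4039,  0.1892]), np.float64(0.003453520278364193))
(array([ 0.5038, -0.4728,  0.191 ]), np.float64(0.0017793068381305468))
(array([ 0.6088, -0.437 ,  0.1492]), np.float64(0.009783203148315421))
(array([ 0.5512, -0.4684,  0.1477]), np.float64(0.008011787650600314))
bystanders: timer top/jar/weight/bigball
(array([ 0.3591, -0.253 ,  0.0746]), np.float64(0.0029238648241315915)) [ 0.6408 -0.1513  0.05  ] (array([ 0.6607, -0.1903,  0.0456]), np.float64(0.001370461869482646)) (array([ 0.4672, -0.1955,  0.0161]), np.float64(0.001910272965321853))
[ 0.6699 -0.1142  0.    ]
timer side bottom [ 0.3637 -0.2298  0.    ] [ 0.3618 -0.2766  0.    ]
```

```bash
python3 - <<'E'
from h import *
np.set_printoptions(precision=3,suppress=True)
for p in[(268,154),(335,143),(380,137),(205,60),(240,108)]: print("panel foot",p,onz("scene",*p,0))
print("side pillar foot",onz("side",235,368,0), onz("side",215,215,0),onz("side",210,395,0))
print("start tcp in scene",proj("scene",[.237,.605,.231]),proj("side",[.237,.605,.231]))
print("bottle tall top",tri((499,192),(259,106)),"blue",tri((476,187),(237,132)))
print("flask top", tri((453,222),(271,150)))
print("balance frame",onz("scene",545,85,.2),onz("scene",428,58,.2),onz("scene",527,180,0),onz("scene",375,160,.03))
print("hood sill corner", tri((316,72),(0,107)))
E
python3 - <<'E'
import cv2
a=cv2.imread("pics/scene0.png")
cv2.imwrite("pics/c5.png",cv2.resize(a[0:200,180:440],None,fx=3,fy=3))
E
```

```text
panel foot (268, 154) [0.525 0.039 0.   ]
panel foot (335, 143) [ 0.706 -0.007  0.   ]
panel foot (380, 137) [ 0.83  -0.046  0.   ]
panel foot (205, 60) [ 0.622  0.683 -0.   ]
panel foot (240, 108) [0.573 0.303 0.   ]
side pillar foot [0.525 0.045 0.   ] [ 0.74  -0.243  0.   ] [0.537 0.095 0.   ]
start tcp in scene [77.938 20.256] [-294.432 4526.611]
bottle tall top (array([ 0.761, -0.497,  0.127]), np.float64(0.004334287520685734)) blue (array([ 0.783, -0.427,  0.089]), np.float64(0.0003244048870785666))
flask top (array([ 0.707, -0.449,  0.043]), np.float64(0.006815691792055723))
balance frame [ 1.107 -0.315  0.2  ] [ 0.97  -0.046  0.2  ] [ 1.017 -0.399  0.   ] [ 0.718 -0.164  0.03 ]
hood sill corner (array([0.713, 0.036, 0.297]), np.float64(0.2133844334976107))
```

View pics/c5.png

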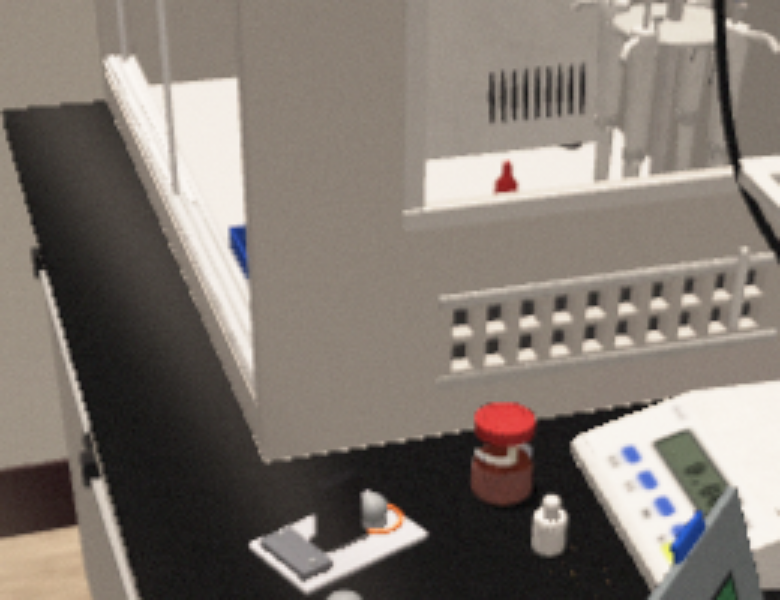

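The fume hood's corner is at (0.525, 0.04), so I'll retract to r≈0.44 with the fingers shut and swing round by the base.

```bash
python3 -m pendant '[{"y":-40,"gripper":1},{"y":-40,"gripper":1},{"y":-40,"gripper":1},{"y":-40,"gripper":1},{"y":-40,"z":-10,"gripper":1},{"x":-38,"y":-2,"wz":0.83,"gripper":1}]'
```

```text
invalid input at $[0]: expected keys wx, wy, wz, x, y, z, gripper
```

```bash
python3 -m pendant '[{"wx":0,"wy":0,"wz":0,"x":0,"y":-40,"z":0,"gripper":1},{"wx":0,"wy":0,"wz":0,"x":0,"y":-40,"z":0,"gripper":1},{"wx":0,"wy":0,"wz":0,"x":0,"y":-40,"z":0,"gripper":1},{"wx":0,"wy":0,"wz":0,"x":0,"y":-40,"z":-5,"gripper":1},{"wx":0,"wy":0,"wz":0,"x":0,"y":-40,"z":-5,"gripper":1},{"wx":0,"wy":0,"wz":0.83,"x":-38,"y":-2,"z":-5,"gripper":1}]'
```

```text
time_s: 0.65
ee_pos: [0.1918, 0.3966, 0.2407]
tcp_rot: [[-0.898, 0.44, -0.005], [0.44, 0.898, -0.006], [0.002, -0.007, -1.0]]
contact_force: [1.5, 2.0, 0.1]
width: 0.144
```

```bash
R='x'; python3 -m pendant '[{"wx":0,"wy":0,"wz":0.85,"x":-39,"y":-2,"z":0,"gripper":1},{"wx":0,"wy":0,"wz":0.85,"x":-39,"y":-2,"z":0,"gripper":1},{"wx":0,"wy":0,"wz":0.85,"x":-39,"y":-2,"z":0,"gripper":1},{"wx":0,"wy":0,"wz":0.85,"x":-39,"y":-2,"z":0,"gripper":1},{"wx":0,"wy":0,"wz":0.85,"x":-39,"y":-2,"z":0,"gripper":1},{"wx":0,"wy":0,"wz":0.85,"x":-39,"y":-2,"z":0,"gripper":1}]'
```

```text
time_s: 1.15
ee_pos: [0.3682, 0.2355, 0.2429]
tcp_rot: [[-0.535, 0.845, -0.001], [0.845, 0.535, -0.002], [-0.001, -0.002, -1.0]]
contact_force: [0.8, 1.2, 0.2]
width: 0.0
```

```bash
python3 -m pendant '[{"wx":0,"wy":0,"wz":0.85,"x":-39,"y":-2,"z":0,"gripper":1},{"wx":0,"wy":0,"wz":0.85,"x":-39,"y":-2,"z":0,"gripper":1},{"wx":0,"wy":0,"wz":0.85,"x":-39,"y":-2,"z":0,"gripper":1},{"wx":0,"wy":0,"wz":0.85,"x":-39,"y":-2,"z":0,"gripper":1},{"wx":0,"wy":0,"wz":0.85,"x":-39,"y":-2,"z":-5,"gripper":1},{"wx":0,"wy":0,"wz":0.85,"x":-39,"y":-2,"z":-5,"gripper":1},{"wx":0,"wy":0,"wz":0.85,"x":-39,"y":-2,"z":-5,"gripper":1},{"wx":0,"wy":0,"wz":0.85,"x":-39,"y":-2,"z":-5,"gripper":1},{"wx":0,"wy":0,"wz":0.85,"x":-39,"y":0,"z":-5,"gripper":1}]'
```

```text
time_s: 1.9
ee_pos: [0.4222, -0.1201, 0.2687]
tcp_rot: [[0.274, 0.962, 0.002], [0.962, -0.274, -0.001], [-0.001, 0.002, -1.0]]
contact_force: [1.0, -0.7, 0.9]
width: 0.001
```

```bash
python3 -m pendant '[{"wx":0,"wy":0,"wz":0.72,"x":-29,"y":26,"z":-5,"gripper":1},{"wx":0,"wy":0,"wz":0.72,"x":-27,"y":28,"z":-5,"gripper":1},{"wx":0,"wy":0,"wz":0.72,"x":-25,"y":30,"z":-3,"gripper":1},{"wx":0,"wy":0,"wz":0.72,"x":-23,"y":32,"z":0,"gripper":1},{"wx":0,"wy":0,"wz":0.72,"x":-20,"y":33,"z":0,"gripper":1},{"wx":0,"wy":0,"wz":0.72,"x":-18,"y":35,"z":0,"gripper":1},{"wx":0,"wy":0,"wz":0.72,"x":-15,"y":36,"z":0,"gripper":1},{"wx":0,"wy":0,"wz":0.72,"x":-12,"y":37,"z":0,"gripper":1},{"wx":0,"wy":0,"wz":0.72,"x":-10,"y":38,"z":0,"gripper":1}]'
```

```text
time_s: 2.65
ee_pos: [0.5646, -0.4585, 0.2834]
tcp_rot: [[0.841, 0.542, 0.001], [0.542, -0.841, -0.001], [0.0, 0.001, -1.0]]
contact_force: [0.3, -0.3, -0.0]
width: -0.002
```

```bash
python3 -m pendant '[{"wx":0,"wy":0,"wz":0.52,"x":5,"y":28,"z":0,"gripper":1},{"wx":0,"wy":0,"wz":0.52,"x":2,"y":28,"z":0,"gripper":1},{"wx":0,"wy":0,"wz":0,"x":0,"y":0,"z":0,"gripper":1}]'
python3 - <<'E'
from h import *
import cv2
print(manip.state()["contact_force"])
for n in ["scene","side"]:
    im=eyes.camera(n)[:,:,::-1]
    x,y=(300,40) if n=="scene" else (220,20)
    cv2.imwrite(f"pics/{n}1.png",cv2.resize(im[y:y+250,x:x+240],None,fx=2.4,fy=2.4))
    print(proj(n,manip.state()["ee_pos"]),manip.state()["ee_pos"])
E
```

```text
time_s: 2.9
ee_pos: [0.6008, -0.512, 0.2802]
tcp_rot: [[0.901, 0.433, -0.0], [0.433, -0.901, -0.001], [-0.001, 0.001, -1.0]]
contact_force: [0.9, -0.5, -0.5]
width: 0.002
[ 0.89941878 -0.52382776 -0.45571808]
[458.01830652 155.22441769] [ 0.59992481 -0.51015795  0.27999775]
[326.46909885  49.30690133] [ 0.59936245 -0.50862756  0.28041209]
```

View pics/scene1.png

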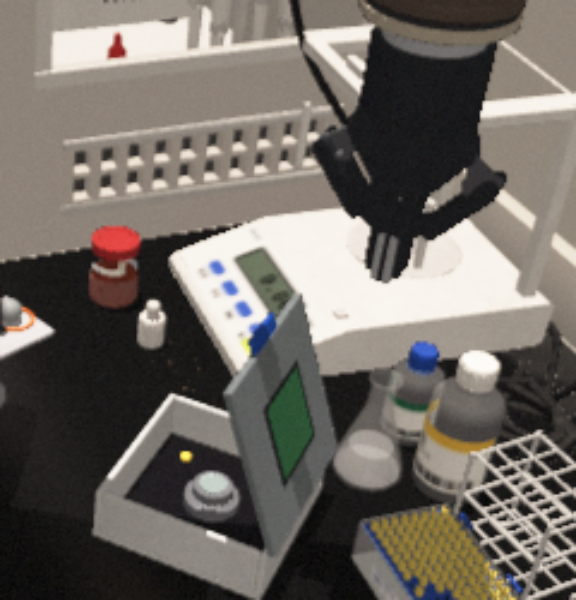

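View pics/side1.png

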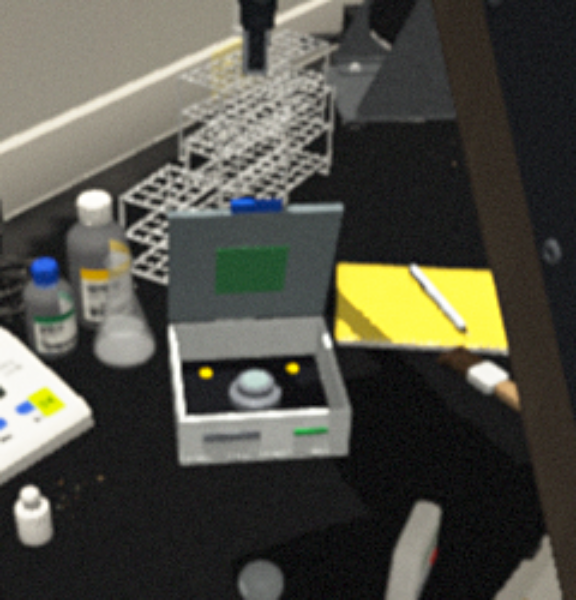

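Run:
```python
from h import *
np.set_printoptions(precision=3,suppress=True)
print(onz("side",276,134,0),onz("scene",541,305,0),onz("scene",490,285,0),onz("scene",465,305,0),onz("side",300,105,0.1),onz("scene",500,233,0.1),proj("scene",[.6,-.51,.16]),proj("side",[.6,-.51,.16]))
```

```text
[ 0.766 -0.585  0.   ] [ 0.716 -0.679  0.   ] [ 0.672 -0.593  0.   ] [ 0.594 -0.603  0.   ] [ 0.694 -0.584  0.1  ] [ 0.7   -0.564  0.1  ] [446.236 210.9  ] [325.145 103.054]
```

```bash
python3 -m pendant '[{"wx":0,"wy":0,"wz":0,"x":0,"y":0,"z":38,"gripper":1},{"wx":0,"wy":0,"wz":0,"x":0,"y":0,"z":38,"gripper":1},{"wx":0,"wy":0,"wz":0,"x":0,"y":0,"z":38,"gripper":1},{"wx":0,"wy":0,"wz":0,"x":0,"y":-4,"z":0,"gripper":1},{"wx":0,"wy":0,"wz":0,"x":0,"y":-8,"z":0,"gripper":1}]'
```

```text
time_s: 3.42
ee_pos: [0.5935, -0.495, 0.1667]
tcp_rot: [[0.897, 0.442, 0.002], [0.442, -0.897, -0.002], [0.001, 0.002, -1.0]]
contact_force: [0.6, -0.3, 1.5]
width: -0.002
```

```bash
python3 -m pendant '[{"wx":0,"wy":0,"wz":0,"x":0,"y":-8,"z":0,"gripper":1},{"wx":0,"wy":0,"wz":0,"x":0,"y":-8,"z":0,"gripper":1},{"wx":0,"wy":0,"wz":0,"x":0,"y":-8,"z":0,"gripper":1}]'
```

```text
time_s: 3.67
ee_pos: [0.5817, -0.47, 0.1705]
tcp_rot: [[0.896, 0.444, 0.002], [0.444, -0.896, -0.001], [0.001, 0.002, -1.0]]
contact_force: [0.4, 0.3, -0.1]
width: -0.001
```

```bash
python3 -m pendant '[{"wx":0,"wy":0,"wz":0,"x":0,"y":-8,"z":2,"gripper":1},{"wx":0,"wy":0,"wz":0,"x":0,"y":-10,"z":3,"gripper":1},{"wx":0,"wy":0,"wz":0,"x":0,"y":-10,"z":4,"gripper":1}]'
python3 - <<'E'
from h import *
import cv2
im=eyes.camera("scene")[:,:,::-1]
cv2.imwrite(f"pics/scene2.png",cv2.resize(im[100:300,310:500],None,fx=3,fy=3))
s=manip.state();print(s["contact_force"],s["ee_pos"])
E
```

```text
time_s: 3.92
ee_pos: [0.5701, -0.4439, 0.1671]
tcp_rot: [[0.895, 0.445, 0.008], [0.445, -0.895, -0.007], [0.004, 0.01, -1.0]]
contact_force: [0.2, -0.9, -0.4]
width: -0.002
[ 0.46711161 -0.0185938   0.32907195] [ 0.56912216 -0.4419234   0.16638545]
```

View pics/scene2.png

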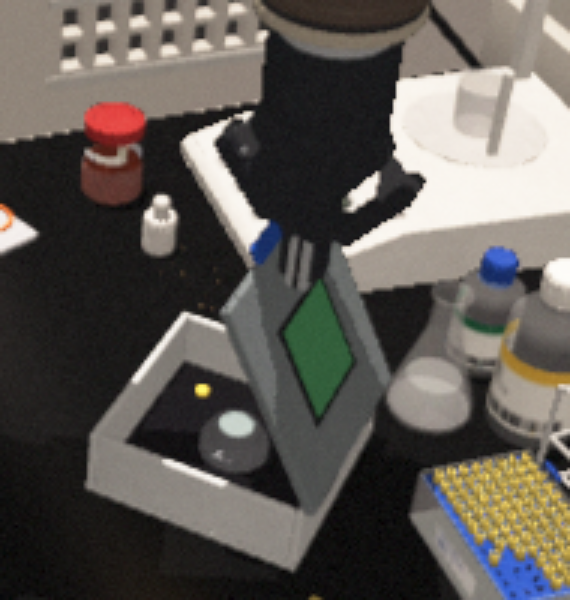

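```bash
python3 -m pendant '[{"wx":0,"wy":0,"wz":0,"x":0,"y":-12,"z":6,"gripper":1},{"wx":0,"wy":0,"wz":0,"x":0,"y":-11,"z":7,"gripper":1},{"wx":0,"wy":0,"wz":0,"x":0,"y":-10,"z":8,"gripper":1}]'
```

```text
time_s: 4.22
ee_pos: [0.5563, -0.4136, 0.1497]
tcp_rot: [[0.895, 0.446, 0.013], [0.446, -0.895, -0.012], [0.007, 0.016, -1.0]]
contact_force: [0.0, -1.0, 0.5]
width: -0.004
```

```bash
python3 -m pendant '[{"wx":0,"wy":0,"wz":0,"x":0,"y":-9,"z":10,"gripper":1},{"wx":0,"wy":0,"wz":0,"x":0,"y":-7,"z":11,"gripper":1},{"wx":0,"wy":0,"wz":0,"x":0,"y":-6,"z":11,"gripper":1}]'
```

```text
time_s: 4.47
ee_pos: [0.5476, -0.3937, 0.1208]
tcp_rot: [[0.895, 0.447, 0.018], [0.447, -0.894, -0.016], [0.009, 0.022, -1.0]]
contact_force: [-1.1, -0.6, 0.4]
width: 0.001
```

```bash
python3 -m pendant '[{"wx":0,"wy":0,"wz":0,"x":0,"y":-5,"z":11,"gripper":1},{"wx":0,"wy":0,"wz":0,"x":0,"y":-3,"z":11,"gripper":1},{"wx":0,"wy":0,"wz":0,"x":0,"y":-2,"z":10,"gripper":1},{"wx":0,"wy":0,"wz":0,"x":0,"y":-1,"z":8,"gripper":1}]'
```

```text
time_s: 4.8
ee_pos: [0.5441, -0.3835, 0.0815]
tcp_rot: [[0.894, 0.448, 0.022], [0.448, -0.894, -0.018], [0.011, 0.026, -1.0]]
contact_force: [-0.2, 0.7, 1.3]
width: -0.001
```

Lid at about 11° now, so I'll go gently for the last 24 mm.

```bash
python3 -m pendant '[{"wx":0,"wy":0,"wz":0,"x":0,"y":-1,"z":6,"gripper":1},{"wx":0,"wy":0,"wz":0,"x":0,"y":0,"z":6,"gripper":1},{"wx":0,"wy":0,"wz":0,"x":0,"y":0,"z":5,"gripper":1},{"wx":0,"wy":0,"wz":0,"x":0,"y":0,"z":4,"gripper":1}]'
```

```text
time_s: 5.13
ee_pos: [0.5444, -0.3833, 0.0581]
tcp_rot: [[0.894, 0.448, 0.022], [0.448, -0.894, -0.018], [0.011, 0.026, -1.0]]
contact_force: [0.2, 1.2, 4.4]
width: -0.004
```

```bash
python3 -m pendant '[{"wx":0,"wy":0,"wz":0,"x":0,"y":0,"z":3,"gripper":1},{"wx":0,"wy":0,"wz":0,"x":0,"y":0,"z":2,"gripper":1}]'
```

```text
time_s: 5.3
ee_pos: [0.5446, -0.3835, 0.0574]
tcp_rot: [[0.894, 0.447, 0.022], [0.448, -0.894, -0.018], [0.011, 0.026, -1.0]]
contact_force: [-16.5, 13.5, 49.3]
width: -0.003
```

The force climbed steeply at z=0.057, so the lid is shut. I'll back off and look.

```bash
python3 -m pendant '[{"wx":0,"wy":0,"wz":0,"x":0,"y":0,"z":-4,"gripper":1},{"wx":0,"wy":0,"wz":0,"x":0,"y":0,"z":-35,"gripper":1},{"wx":0,"wy":0,"wz":0,"x":0,"y":0,"z":-40,"gripper":1},{"wx":0,"wy":0,"wz":0,"x":0,"y":0,"z":-40,"gripper":1},{"wx":0,"wy":0,"wz":0,"x":0,"y":-30,"z":-20,"gripper":1}]'
python3 - <<'E'
from h import *
import cv2
for n in ["scene","side"]:
    im=eyes.camera(n)[:,:,::-1]
    x,y=(310,120) if n=="scene" else (250,80)
    cv2.imwrite(f"pics/{n}3.png",cv2.resize(im[y:y+180,x:x+190],None,fx=3,fy=3))
s=manip.state();print(s["contact_force"],s["ee_pos"])
E
```

```text
time_s: 5.72
ee_pos: [0.5281, -0.3566, 0.1969]
tcp_rot: [[0.895, 0.446, 0.019], [0.446, -0.895, -0.016], [0.009, 0.023, -1.0]]
contact_force: [0.5, -0.4, 0.9]
width: 0.005
[-0.63464964  0.05703179 -0.51720384] [ 0.52512041 -0.35106103  0.19636106]
```

View pics/scene3.png

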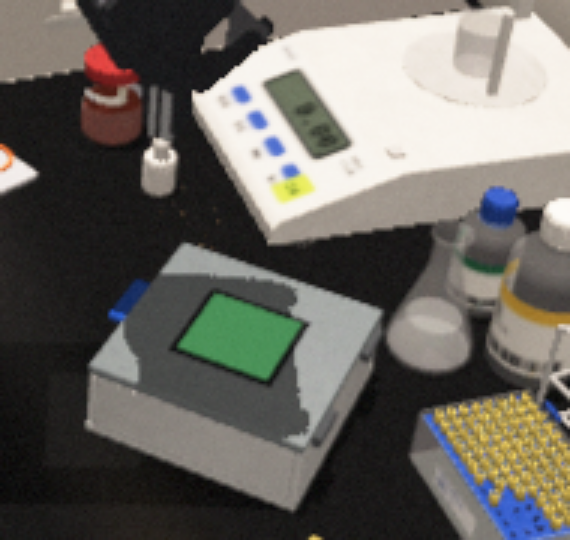

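View pics/side3.png

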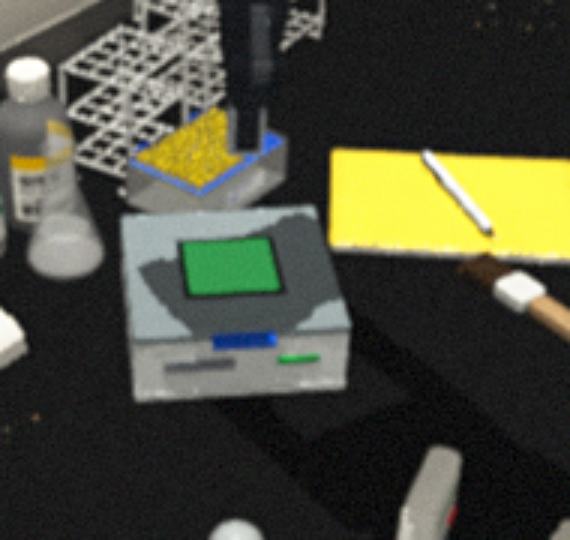

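```bash
python3 -m pendant '[{"wx":0.22,"wy":-0.09,"wz":0.47,"x":15,"y":-33,"z":0,"gripper":0},{"wx":0,"wy":0,"wz":0.47,"x":13,"y":-34,"z":0,"gripper":0},{"wx":0,"wy":0,"wz":0.47,"x":11,"y":-34,"z":0,"gripper":0},{"wx":0,"wy":0,"wz":0.47,"x":9,"y":-35,"z":0,"gripper":0},{"wx":0,"wy":0,"wz":0.47,"x":8,"y":-35,"z":0,"gripper":0},{"wx":0,"wy":0,"wz":0.47,"x":6,"y":-36,"z":0,"gripper":0},{"wx":0,"wy":0,"wz":0.3,"x":4,"y":-34,"z":0,"gripper":0},{"wx":0,"wy":0,"wz":0,"x":0,"y":0,"z":0,"gripper":0}]'
python3 - <<'E'
from h import *
import cv2
print("window",tri((390.75,232.25),(327,169.1)), onz("scene",390.75,232.25,.058),onz("side",327,169.1,.058))
s=manip.state();np.savez("w4.npz",p=s["ee_pos"],R=s["tcp_rot"])
im=eyes.camera("wrist")[:,:,::-1]
cv2.imwrite("pics/wrist4.png",im)
print(s["ee_pos"],s["tcp_rot"])
E
```

```text
time_s: 6.48
ee_pos: [0.514, -0.0944, 0.1947]
tcp_rot: [[0.993, 0.115, 0.001], [0.115, -0.993, 0.001], [0.001, -0.001, -1.0]]
contact_force: [0.7, 0.4, 0.4]
width: 0.998
window (array([ 0.55823217, -0.41719106,  0.05605858]), np.float64(0.0037649452091899805)) [ 0.5590722  -0.41815224  0.058     ] [ 0.5552384  -0.41305928  0.058     ]
[ 0.51402152 -0.09439078  0.19467258] [[ 9.93371318e-01  1.14945433e-01  9.85929306e-04]
 [ 1.14944652e-01 -9.93371562e-01  8.16255570e-04]
 [ 1.07321899e-03 -6.97517571e-04 -9.99999181e-01]]
```

View pics/wrist4.png

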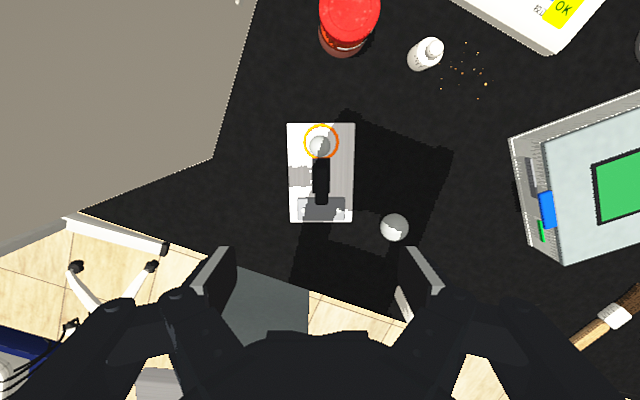

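Run:
```python
import cv2
im=cv2.imread("pics/wrist4.png")
cv2.imwrite("pics/c6.png",cv2.resize(im[110:235,270:370],None,fx=4.6,fy=4.6,interpolation=cv2.INTER_CUBIC))
```

```text
(no output)
```

View pics/c6.png

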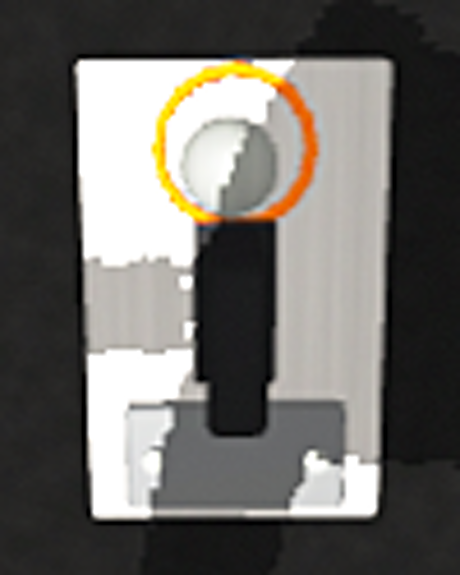

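Run:
```python
from h import *
np.set_printoptions(precision=4,suppress=True)
d=np.load("w4.npz");c=eyes.camera_params("wrist");T=c["T_tool_cam"]
def w(u,v,z):
    r=d["R"]@T[:3,:3]@np.array([(u-c["cx"])/c["fx"],(v-c["cy"])/c["fy"],1]); o=d["p"]+d["R"]@T[:3,3]
    return o+r*(z-o[2])/r[2]
f=lambda x,y:(270+x/4.6,110+y/4.6)
C=np.array([w(*f(*p),.006) for p in[(76,58),(395,58),(380,518),(93,518)]]);print(C,C.mean(0))
v=(C[0]+C[1]-C[2]-C[3])/2;print("yaw",np.degrees(np.arctan2(v[1],v[0])),np.linalg.norm(v))
g=w(*f(235,300),.065);print("grip top",g, w(*f(235,220),.065),w(*f(235,380),.065))
t=(C.mean(0)[:2]+g[:2])/2
for q in(C.mean(0),g):
    print("tool delta mm",1000*d["R"].T@(np.r_[q[:2],0.026]-d["p"]))
```

```text
[[ 0.5745 -0.0518  0.006 ]
 [ 0.5837 -0.1319  0.006 ]
 [ 0.4601 -0.147   0.006 ]
 [ 0.4508 -0.0669  0.006 ]] [ 0.5173 -0.0994  0.006 ]
yaw 6.980530073502517 0.12460217996810127
grip top [ 0.5295 -0.0969  0.065 ] [ 0.5469 -0.0948  0.065 ] [ 0.5115 -0.099   0.065 ]
tool delta mm [  2.4786   5.4889 168.6715]
tool delta mm [ 14.9387   4.3699 168.6857]
```

```bash
python3 -m pendant '[{"wx":0,"wy":0,"wz":0,"x":2,"y":4,"z":36,"gripper":0},{"wx":0,"wy":0,"wz":0,"x":1,"y":2,"z":36,"gripper":0},{"wx":0,"wy":0,"wz":0,"x":0,"y":0,"z":36,"gripper":0},{"wx":0,"wy":0,"wz":0,"x":0,"y":0,"z":25,"gripper":0},{"wx":0,"wy":0,"wz":0,"x":0,"y":0,"z":15,"gripper":0},{"wx":0,"wy":0,"wz":0,"x":0,"y":0,"z":0,"gripper":0}]'
```

```text
time_s: 7.03
ee_pos: [0.5244, -0.107, 0.0415]
tcp_rot: [[0.992, 0.122, 0.011], [0.122, -0.993, -0.004], [0.01, 0.005, -1.0]]
contact_force: [-0.1, -0.1, -0.1]
width: 0.998
```

```bash
python3 -m pendant '[{"wx":0.05,"wy":-0.1,"wz":0,"x":-6,"y":-8,"z":0,"gripper":0},{"wx":0,"wy":0,"wz":0,"x":0,"y":0,"z":0,"gripper":0}]'
```

```text
time_s: 7.2
ee_pos: [0.5166, -0.1008, 0.0407]
tcp_rot: [[0.993, 0.121, -0.003], [0.121, -0.993, 0.001], [-0.003, -0.002, -1.0]]
contact_force: [0.6, -0.0, 0.2]
width: 0.999
```

```bash
python3 -m pendant '[{"wx":0,"wy":0.02,"wz":0,"x":1,"y":-1,"z":9,"gripper":0},{"wx":0,"wy":0,"wz":0,"x":0,"y":0,"z":5,"gripper":0},{"wx":0,"wy":0,"wz":0,"x":0,"y":0,"z":0,"gripper":0}]'
python3 - <<'E'
from h import *
import cv2
im=eyes.camera("wrist")[:,:,::-1]
cv2.imwrite("pics/wrist5.png",im)
s=manip.state();print(s["ee_pos"],s["tcp_rot"][:,2])
E
```

```text
time_s: 7.45
ee_pos: [0.5196, -0.1003, 0.0284]
tcp_rot: [[0.993, 0.121, 0.004], [0.121, -0.993, 0.0], [0.004, 0.0, -1.0]]
contact_force: [-0.9, 0.0, -0.2]
width: 1.001
[ 0.51967686 -0.10036501  0.0287291 ] [ 3.92302960e-03  7.48715426e-05 -9.99992302e-01]
```

View pics/wrist5.png

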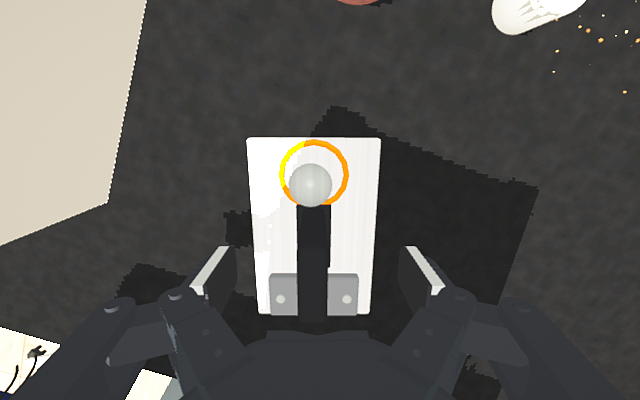

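```bash
python3 -m pendant '[{"wx":0,"wy":-0.03,"wz":0,"x":-2,"y":-2,"z":2,"gripper":0.2},{"wx":0,"wy":0,"wz":0,"x":0,"y":0,"z":0,"gripper":0.4},{"wx":0,"wy":0,"wz":0,"x":0,"y":0,"z":0,"gripper":0.55},{"wx":0,"wy":0,"wz":0,"x":0,"y":0,"z":0,"gripper":0.65},{"wx":0,"wy":0,"wz":0,"x":0,"y":0,"z":0,"gripper":0.72}]' 40
python3 - <<'E'
from h import *
import cv2
s=manip.state();print(s["ee_pos"],s["width"])
im=eyes.camera("wrist")[:,:,::-1]
cv2.imwrite("pics/wrist6.png",cv2.resize(im[120:340,190:450],None,fx=2.5,fy=2.5))
E
```

```text
time_s: 7.92
ee_pos: [0.5183, -0.0985, 0.028]
tcp_rot: [[0.993, 0.122, 0.003], [0.122, -0.993, -0.001], [0.003, 0.001, -1.0]]
contact_force: [0.5, 1.2, -0.1]
width: 0.299
[ 0.51830817 -0.09852461  0.02796789] 0.2992113880969094
```

View pics/wrist6.png

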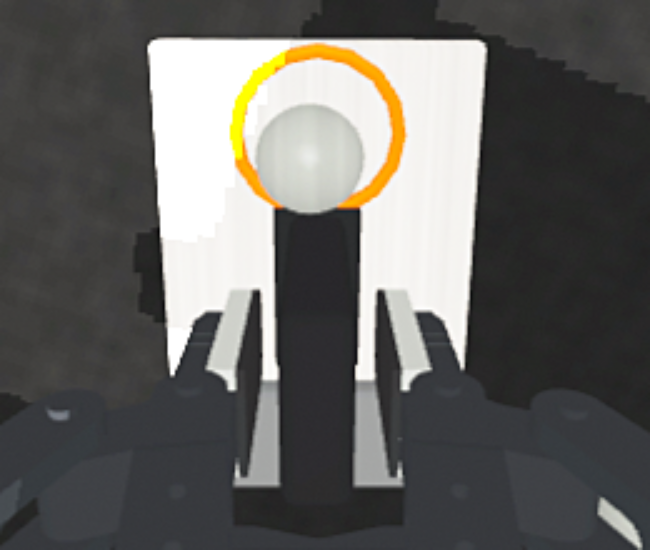

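The jaws straddle the grip symmetrically and the ball sits inside the ring. I'll close them gradually.

```bash
python3 -m pendant '[{"wx":0,"wy":0,"wz":0,"x":0,"y":0,"z":0,"gripper":0.76},{"wx":0,"wy":0,"wz":0,"x":0,"y":0,"z":0,"gripper":0.79},{"wx":0,"wy":0,"wz":0,"x":0,"y":0,"z":0,"gripper":0.82},{"wx":0,"wy":0,"wz":0,"x":0,"y":0,"z":0,"gripper":0.85},{"wx":0,"wy":0,"wz":0,"x":0,"y":0,"z":0,"gripper":0.9},{"wx":0,"wy":0,"wz":0,"x":0,"y":0,"z":0,"gripper":1},{"wx":0,"wy":0,"wz":0,"x":0,"y":0,"z":0,"gripper":1},{"wx":0,"wy":0,"wz":0,"x":0,"y":0,"z":0,"gripper":1}]' 50
```

```text
time_s: 8.63
ee_pos: [0.5185, -0.0986, 0.0282]
tcp_rot: [[0.993, 0.121, 0.003], [0.121, -0.993, -0.001], [0.003, 0.001, -1.0]]
contact_force: [-0.4, 0.1, 0.9]
width: 0.158
```

Gripped: the width of 0.158 is about 13.5 mm. Lifting smoothly, with small accelerations.

```bash
python3 -m pendant '[{"wx":0,"wy":0,"wz":0,"x":0,"y":0,"z":-2,"gripper":1},{"wx":0,"wy":0,"wz":0,"x":0,"y":0,"z":-4,"gripper":1},{"wx":0,"wy":0,"wz":0,"x":0,"y":0,"z":-6,"gripper":1},{"wx":0,"wy":0,"wz":0,"x":0,"y":0,"z":-8,"gripper":1},{"wx":0,"wy":0,"wz":0,"x":0,"y":0,"z":-8,"gripper":1},{"wx":0,"wy":0,"wz":0,"x":0,"y":0,"z":-8,"gripper":1},{"wx":0,"wy":0,"wz":0,"x":0,"y":0,"z":-8,"gripper":1},{"wx":0,"wy":0,"wz":0,"x":0,"y":0,"z":-6,"gripper":1},{"wx":0,"wy":0,"wz":0,"x":0,"y":0,"z":-4,"gripper":1},{"wx":0,"wy":0,"wz":0,"x":0,"y":0,"z":-1,"gripper":1}]'
python3 - <<'E'
from h import *
import cv2
s=manip.state();print(s["ee_pos"],s["width"])
im=eyes.camera("wrist")[:,:,::-1]
cv2.imwrite("pics/wrist7.png",cv2.resize(im[120:340,190:450],None,fx=2,fy=2))
im=eyes.camera("side")[:,:,::-1]
cv2.imwrite("pics/side7.png",cv2.resize(im[200:360,200:400],None,fx=3,fy=3))
E
```

```text
time_s: 9.47
ee_pos: [0.5179, -0.0985, 0.0897]
tcp_rot: [[0.993, 0.122, 0.003], [0.122, -0.993, -0.001], [0.003, 0.001, -1.0]]
contact_force: [0.4, 0.4, -2.6]
width: 0.161
[ 0.51793239 -0.09850953  0.08967093] 0.16129139138974566
```

View pics/wrist7.png

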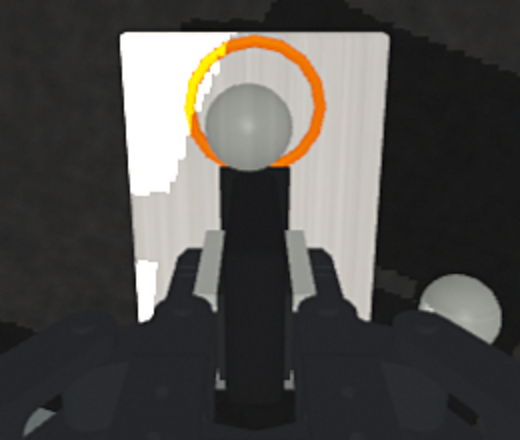

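View pics/side7.png

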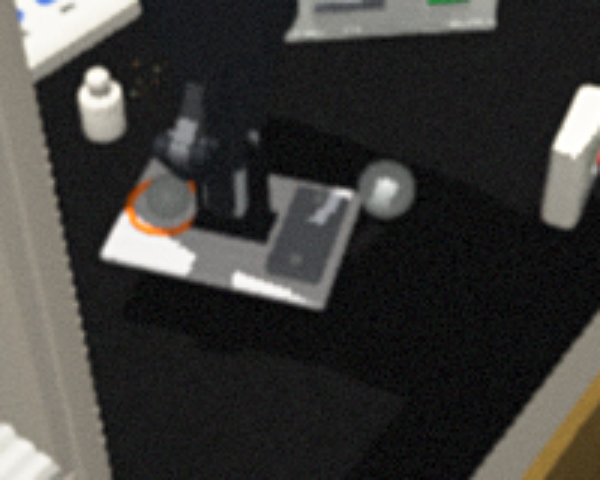

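```bash
python3 -m pendant '[{"wx":0,"wy":0,"wz":0,"x":0,"y":2,"z":-2,"gripper":1},{"wx":0,"wy":0,"wz":0,"x":0,"y":4,"z":-4,"gripper":1},{"wx":0,"wy":0,"wz":0,"x":0,"y":6,"z":-6,"gripper":1},{"wx":0,"wy":0,"wz":0,"x":0,"y":8,"z":-8,"gripper":1},{"wx":0,"wy":0,"wz":0,"x":0,"y":10,"z":-8,"gripper":1},{"wx":0,"wy":0,"wz":0,"x":0,"y":11,"z":-8,"gripper":1},{"wx":0,"wy":0,"wz":0,"x":0,"y":12,"z":-8,"gripper":1},{"wx":0,"wy":0,"wz":0,"x":0,"y":12,"z":-8,"gripper":1},{"wx":0,"wy":0,"wz":0,"x":0,"y":12,"z":-8,"gripper":1},{"wx":0,"wy":0,"wz":0,"x":0,"y":12,"z":-8,"gripper":1}]'
```

```text
time_s: 10.4
ee_pos: [0.5276, -0.1951, 0.1625]
tcp_rot: [[0.992, 0.122, -0.001], [0.122, -0.992, -0.0], [-0.001, 0.0, -1.0]]
contact_force: [-0.3, 0.2, -3.1]
width: 0.158
```

```bash
python3 -m pendant '[{"wx":0,"wy":0,"wz":0,"x":0,"y":12,"z":-6,"gripper":1},{"wx":0,"wy":0,"wz":0,"x":0,"y":12,"z":-4,"gripper":1},{"wx":0,"wy":0,"wz":0,"x":0,"y":12,"z":-3,"gripper":1},{"wx":0,"wy":0,"wz":0,"x":0,"y":12,"z":-2,"gripper":1},{"wx":0,"wy":0,"wz":0,"x":0,"y":12,"z":-1,"gripper":1},{"wx":0,"wy":0,"wz":0,"x":0,"y":12,"z":0,"gripper":1},{"wx":0,"wy":0,"wz":0,"x":0,"y":12,"z":0,"gripper":1},{"wx":0,"wy":0,"wz":0,"x":0,"y":12,"z":0,"gripper":1},{"wx":0,"wy":0,"wz":0,"x":0,"y":12,"z":0,"gripper":1}]'
```

```text
time_s: 11.15
ee_pos: [0.5417, -0.3161, 0.1826]
tcp_rot: [[0.993, 0.12, 0.002], [0.12, -0.993, -0.002], [0.001, 0.002, -1.0]]
contact_force: [0.0, -0.2, -3.1]
width: 0.16
```

```bash
python3 -m pendant '[{"wx":0,"wy":0,"wz":0,"x":0.5,"y":12,"z":0,"gripper":1},{"wx":0,"wy":0,"wz":0,"x":0.5,"y":12,"z":0,"gripper":1},{"wx":0,"wy":0,"wz":0,"x":0.5,"y":12,"z":0,"gripper":1},{"wx":0,"wy":0,"wz":0,"x":0.5,"y":11,"z":0,"gripper":1},{"wx":0,"wy":0,"wz":0,"x":0.5,"y":10,"z":0,"gripper":1},{"wx":0,"wy":0,"wz":0,"x":0,"y":9,"z":0,"gripper":1},{"wx":0,"wy":0,"wz":0,"x":0,"y":7,"z":0,"gripper":1},{"wx":0,"wy":0,"wz":0,"x":0,"y":5,"z":0,"gripper":1},{"wx":0,"wy":0,"wz":0,"x":0,"y":3,"z":0,"gripper":1},{"wx":0,"wy":0,"wz":0,"x":0,"y":1,"z":0,"gripper":1}]'
```

```text
time_s: 11.98
ee_pos: [0.5551, -0.4082, 0.181]
tcp_rot: [[0.993, 0.119, 0.0], [0.119, -0.993, -0.001], [0.0, 0.001, -1.0]]
contact_force: [0.4, -0.2, -3.2]
width: 0.158
```

```bash
python3 -m pendant '[{"wx":0,"wy":0,"wz":0,"x":0,"y":2,"z":-1,"gripper":1},{"wx":0,"wy":0,"wz":0,"x":1,"y":3,"z":-1,"gripper":1},{"wx":0,"wy":0,"wz":0,"x":0,"y":2,"z":-1,"gripper":1},{"wx":0,"wy":0,"wz":0,"x":0,"y":1,"z":0,"gripper":1},{"wx":0,"wy":0,"wz":0,"x":0,"y":0,"z":0,"gripper":1},{"wx":0,"wy":0,"wz":0,"x":0,"y":0,"z":0,"gripper":1},{"wx":0,"wy":0,"wz":0,"x":0,"y":0,"z":0,"gripper":1},{"wx":0,"wy":0,"wz":0,"x":0,"y":0,"z":0,"gripper":1}]'
python3 - <<'E'
from h import *
import cv2
s=manip.state();print(s["ee_pos"],s["joint_velocities"],s["width"])
for n,(x,y) in dict(scene=(290,90),side=(230,40),wrist=(190,130)).items():
    im=eyes.camera(n)[:,:,::-1]
    cv2.imwrite(f"pics/{n}8.png",cv2.resize(im[y:y+200,x:x+230],None,fx=2.6,fy=2.6))
s=manip.state();print(s["ee_pos"],s["joint_velocities"])
E
```

```text
time_s: 12.65
ee_pos: [0.5573, -0.4152, 0.1847]
tcp_rot: [[0.993, 0.121, -0.0], [0.121, -0.993, -0.0], [-0.0, 0.0, -1.0]]
contact_force: [0.3, 0.1, -3.4]
width: 0.158
[ 0.55734484 -0.41519581  0.18469198] [ 0.14817877 -0.08000823  0.17788284  0.06086142 -0.05660283  0.05602079] 0.15795709182894543
[ 0.55733507 -0.41524961  0.18468802] [-0.12595629  0.02523689  0.02582722 -0.07180303  0.05164097 -0.01420716]
```

View pics/scene8.png

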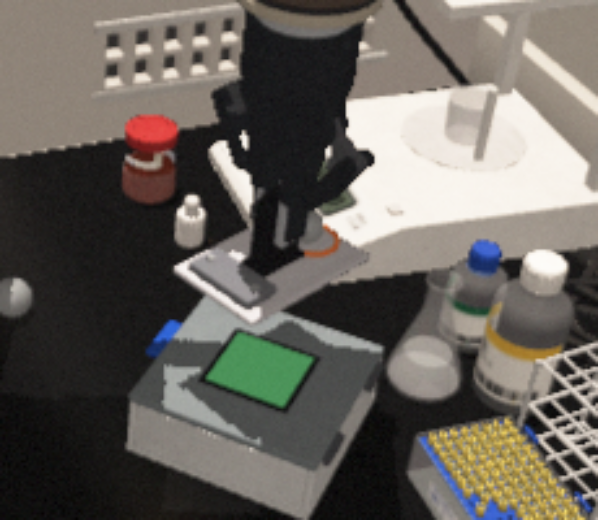

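View pics/side8.png

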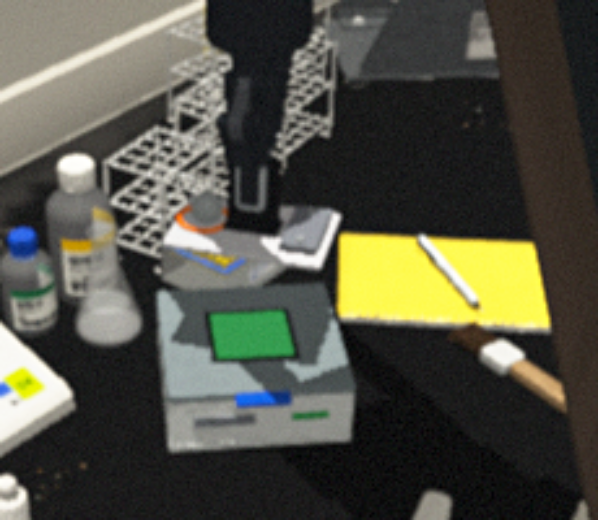

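View pics/wrist8.png

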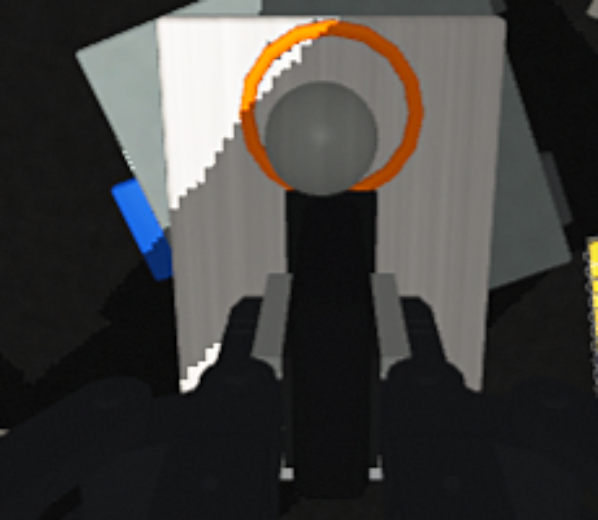

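Run:
```python
from h import *
print(onz("scene",395,191.1,.163), onz("side",230+(162+340)/5.2,40+(258+212)/5.2,.163))
# tip: side corners left-back? report scene corner heights via level check
for p in[(358.5,193),(389.2,212.3),(431.5,189.2)]: print(onz("scene",*p,.163))
```

```text
[ 0.55591942 -0.41836184  0.163     ] [ 0.55320742 -0.39828924  0.163     ]
[ 0.49404614 -0.38701427  0.163     ]
[ 0.50727085 -0.46136298  0.163     ]
[ 0.61869826 -0.45016819  0.163     ]
```

```bash
python3 -c "
from rig import manip
print(manip.state()['time_s'],manip.sign_off())"
```

```text
the job is handed in; nothing more can be done
12.8 None
```

I shut the reader's lid and left the tray in the gripper above the window, with the ball still in its pocket. I handed the job in at 12.8 s. The sign-off gives no verdict, so everything below is from my own checks.

**Lid:** I pushed it down along its arc with the shut fingertips, slowing near the end. The scene and side pictures show it lying flat. The closing press briefly reached about 50 N at the wrist, through the fingertips.

**Tray:** I pinched the grip at about 50 N, lifted it and carried it over smoothly.
- **Position:** the gripper reads (0.557, −0.415) and the window measured (0.558, −0.417). A scene-camera fix of the tray gave (0.556, −0.418).
- **Height:** the underside is about 100 mm above the glass.
- **Level and grip:** the tool is vertical within 0.1° and at rest. The grip width is steady, and the wrist force of about 3.4 N fits the weight of the tray and ball.
- **Ball:** it lies inside the orange ring in the last wrist picture.

**One disagreement:** a rough side-camera fix put the tray centre about 20 mm off in y. I think I picked corners that were partly hidden, so I relied on the scene camera and the arm's reading. Even 20 mm is inside the 30 mm limit.

**Bystanders:** I didn't touch the jar, timer or weight. The jar and weight are in their places in the last scene picture. The timer is only partly in view, at the edge of the last side picture.

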